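Show the freshly glued candlestick to the bench camera

TASK

The glue on the cream candlestick with the red flower has set: throw the red handle of the toggle clamp back until the clamp is fully open and leave it so, then lift the candlestick out of the jig and show its painted flower to the bench camera. Hold it upright in the air with the flower on the lens axis, 20 cm in front of the lens and turned to face the camera, and finish still holding it there, motionless; the camera and the other things on the bench stay as they are.

Things in the scene. Friction and masses are not known exactly. Their poses are not given: they have to be found in the camera images.
- candlestick: cream candlestick, 0.24 kg, 95 mm tall, loose, upright in the jig. Origin: centre of its underside; z up its axis; x points to the side with the red flower. Foot 68 mm across and 6 mm high, then a cone narrowing to 25 mm at 44 mm (amber glue line), stem 23 mm across, and from 66 mm up to the top at 95 mm a cylindrical candle cup 38 mm across, the place to grip (22 mm candle hole in its top)
- flower (a point): centre of the red six-petalled flower (28 mm across, yellow heart) on the cone of the candlestick, 25.5 mm out along the candlestick's x and 21 mm above its underside; the painted face looks outward and about 30 degrees upward
- jig: fixed plywood gluing jig, board 18 mm thick, x -60..60, y -150..55 mm. Origin: on the bench under the seat (recess 70 mm across, 4 mm deep). A wooden riser (46 mm wide, y -140..-68, 84 mm high) bears the toggle clamp. Clamped, its arm lies over the candlestick 109 to 145 mm above the bench; open, the arm stands up, leaning back, all of it beyond y = -65 mm, highest point 200 mm above the bench
- seat (a point): centre of the floor of the jig's seat, 14 mm above the bench: where the candlestick's origin is while it is clamped
- handle_hinge (a point): hinge of the clamp's red handle, 98 mm from the seat's axis in the jig's -y and 120 mm above the bench; the hinge axis lies level along the jig's x. Axes as the jig's
- clamp_handle (a joint): angle of the clamp's red handle: 0 = upright, clamped; 1.2 = thrown fully back, open. Its end moves away from the candlestick (towards the jig's -y) and down. Stiff, 3 to 6 N at its end; stays where it is left. A linkage swings the clamp's arm up off the candlestick 1.54 times as far, 106 degrees in all
- handle_end (a point): free end of the clamp's red handle, 110 mm from the hinge along the handle, 230 mm above the bench while clamped. The red grip is a round bar 16 mm across and 70 mm long from this end
- camera_head: bench camera: barrel 38 mm across, ring light 66 mm across round the lens. Origin: centre of the lens's front glass. x is the lens axis, pointing out of the lens and 30 degrees below level; y is level. Reaches 110 mm back from the glass, 35 mm to the sides. Its stand: a column 18 mm thick, 414 mm high, 150 mm level behind the glass, on a round foot 130 mm across. Its height varies
- candlestick_blue: a second, finished candlestick of the same shape with a blue flower, standing loose on the bench; origin under its centre; leave it alone
- mug: cream mug, 76 mm across, 88 mm tall, handle to its +y; origin under its centre; leave it alone
- bowl: cream bowl, 112 mm across, 55 mm tall; origin under its centre; leave it alone
- pot: round cream pot with blue ornament, 110 mm across, 100 mm tall; origin under its centre; leave it alone
- sanding_block: maroon sanding block, 95 x 65 x 26 mm; origin under its centre; leave it alone
- glue_bottle: white glue bottle with yellow cap, 40 mm across, 95 mm tall; origin under its centre; leave it alone
- brush: brush 180 mm long lying on the bench; leave it alone
Not all that is in view belongs to the job. What is shaped like the candlestick but green is not meant. Leave any turquoise look-alike of the jig alone.

How it is judged:
On the way, in this order (a step that is already met when the one before it is completed fails the run):
1. the clamp is thrown open while the candlestick still stands in its seat (value of joint clamp_handle above 1 rad and distance between candlestick and seat below 0.008 m), for 0.2 s.
2. the candlestick is lifted clear of the jig by the gripper (height (world z) of candlestick above 0.06 m and contact force between candlestick and the fingers above 2 N and angle between candlestick's own z axis and vertical below 0.5 rad), for 0.2 s.
At the end, for the whole second after the job is handed in: the gripper alone holds the candlestick still in the air, upright within 10 degrees, the flower 200 +-25 mm along the lens axis, within 25 mm of it sideways and up or down, and facing the lens (within 17 degrees); the handle is still back beyond 1.0 rad; camera and other things unmoved (x of flower in the frame of camera_head between 0.175 and 0.225 m and y of flower in the frame of camera_head between -0.025 and 0.025 m and z of flower in the frame of camera_head between -0.025 and 0.025 m and x of camera_head in the frame of candlestick above 0.1 m and y of camera_head in the frame of candlestick between -0.06 and 0.06 m and angle between candlestick's own z axis and vertical below 0.17 rad and height (world z) of candlestick above 0.1 m and contact force between candlestick and the fingers above 2 N and contact force between candlestick and jig below 0.1 N and contact force between candlestick and camera_head below 0.1 N and contact force between candlestick and candlestick_blue below 0.1 N and contact force between candlestick and mug below 0.1 N and contact force between candlestick and bowl below 0.1 N and contact force between candlestick and pot below 0.1 N and contact force between candlestick and sanding_block below 0.1 N and contact force between candlestick and glue_bottle below 0.1 N and contact force between candlestick and brush below 0.1 N and linear speed of candlestick below 0.02 m/s and angular speed of candlestick below 0.15 rad/s and value of joint clamp_handle above 1 rad and distance of each of candlestick_blue, mug, bowl, pot, sanding_block, glue_bottle, brush from where it was at the start of the episode below 0.03 m and distance of camera_head from where it was at the start of the episode below 0.01 m); the arm keeps its last pose, push and grip.
It fails at once if the candlestick is pulled out while the clamp is still shut (value of joint clamp_handle below 0.8 rad and distance between candlestick and seat above 0.012 m).
It fails at once if the candlestick is tipped over (angle between candlestick's own z axis and vertical above 0.7 rad).
It fails at once if the camera is knocked (distance of camera_head from where it was at the start of the episode above 0.01 m or contact force between any of the arm, the fingers, candlestick and camera_head above 3 N).
It fails at once if another thing on the bench is disturbed (distance of any of candlestick_blue, mug, bowl, pot, sanding_block, glue_bottle, brush from where it was at the start of the episode above 0.03 m).
It also fails if it takes over 51 s, if anything falls off the work surface, if the arm or the gripper's body presses on something with over 40 N, if the wrist force passes 120 N, or if a joint passes its speed limit or range.

ROBOT

A 6-joint arm with a two-finger parallel gripper is mounted at the origin on the work surface. World frame = base frame: x ahead of the robot, y to its left, z up, the work surface at z = 0. Lengths are in m, angles in rad, forces in N, time in s.
With the tool pointing down it reaches from about 0.375 to 0.9 m from the base axis. Payload 3.1 kg.
Tool frame: the origin (TCP) lies between the finger pads; the fingertips stand manip.finger_overhang ahead of it and the grasp point (between the pads) lies 5 mm behind it (manip.finger_overhang is the distance from the TCP to the fingertips, in m); z points along the fingers, y is the line along which they close (so a half turn about z gives the same grasp; the last joint's range is limited). The gripper opens to 85 mm and grips with 20 to 120 N. Pads are 22 mm wide; open, the fingers measure 114 mm over their backs; the gripper's body (76 mm by 85 mm) begins 54 mm behind the grasp point. The pads swing forward as they close: fully open they stand 13 mm farther back than shut.
Start: joints at [1.145, 0.527, 1.433, -0, 1.181, -0.178], TCP at [0.153, 0.606, 0.245] pointing down, gripper open.
Joint ranges: [-3.08, 3.08], [-0.75, 2.2], [0.22, 2.44], [-1.43, 4.57], [0, 2.65], [-2.85, 2.85]. Speed limits (rad/s): [2.79, 2.79, 3.14, 3.14, 3.14, 3.14].

INTERFACE

Orientations are given as a unit quaternion [x, y, z, w].
In Python, from station import manip gives the robot as it stands.
- The arm moves only by the tool drive_tool, never from a script. Its argument "plan" is a list of rows, each a list of 7 numbers: the shift along the tool's x, y, z in m, then the turn, a rotation vector about the tool's x, y, z in degrees, then the opening, from -1 (shut) to 1 (fully open). In form: [[x, y, z, wx, wy, wz, gripper], ...]. A call has 1 to 10 rows; each row shifts and turns the commanded pose from where the row before left it, along the tool's axes as they then stand; what a row does not reach is not made up. A row lasts 1/10 s, in which the tool goes at most 50 mm and 8.59 degrees, less where a joint would pass 70% of its speed; a pose out of reach is approached as far as the arm can. A call is refused whole if a number of a shift passes 0.05 or a number of a turn 8.59, either way. A call with a gripper value outside its range is refused whole. The fingers move at their own pace and stop on an object; "newtons" is the grip in N (left out, the last holds). Time passes only in rows, so rows that do not move let the fingers close. It gives the time, the measured TCP pose, the force, the opening and the grip force at its end, in the units of the state.
- manip.sense(): the state, without advancing time (a new reading comes with each control period).
- manip.snapshot(name): name is "scene" or "side" or "wrist"; returns a dict with "image" (480x640x3 uint8, red, green, blue), "z_map" (480x640 float32, m along the optical axis (not along the pixel's ray), 0 where there is no reading), "fov_y" (degrees; the focal length in pixels is half the picture's height over the tangent of half this angle, whatever the lens; pixels are square), "cx", "cy" (the principal point, pixels), "k1" (the pictures are not rectified: a ray, as slopes to the right and down, at radius r is drawn at 1 + k1 r^2 times it, then the intrinsics apply), "extrinsics" (4x4, takes a point from camera to world coordinates); the wrist camera has in their place "mount" (4x4, takes a point from camera to tool coordinates, whose origin is the TCP and whose axes are the flange's). Camera axes: x right, y up, looking along -z (the intrinsics and any distortion apply to the point x, -y, -z); pixel columns grow to the right and rows downward; lengths in m; the calibration is good to about 2 mm. A picture is of the moment at which its call begins: read the wrist's pose just before it.
- manip.sign_off(): hands the job in; it is judged then, once.
The state is a dict: "t": time; "q": joint angles; "qd": joint speeds; "tau": joint torques, N m; "tcp_pos": TCP position; "tool_rot": TCP orientation; "force": force on the tool from outside, world axes, zero at the start; "ft_torque": the same for the moment, N m; "finger_gap": opening from 0.0 (shut) to 1.0 (fully open); "gripper_force": force on a finger pad.
Only numpy, scipy, OpenCV 4.12 (cv2) and the standard library are available. Lean on these libraries where they do the work, as an engineer would, in place of code of your own. Each camera call takes 0.05 s, during which the arm holds its last target. There are 200 camera calls.

## Working session

There is one attempt and no reset: what is moved stays moved. The work goes in short steps, Python scripts to look and compute and a tool call to move; the robot and the scene stay as the last step left them, time stands still between calls to the robot, and variables do not carry over. Pictures are saved under pics/ and viewed, at most 10 in all, crops included, and the job is handed in when it is done.

Besides the shell and the picture viewer there is one more tool, called after "Call:" in YAML: its name, and indented under it one key for each argument. drive_tool: Moves the arm, as the interface text tells. Its arguments: {"type":"object","properties":{"plan":{"type":"array"},"newtons":{"type":"number"}},"required":["plan"]}

```bash
mkdir -p pics; ls; cat > h.py <<'E'
import numpy as np, cv2, pickle
from station import manip
from scipy.spatial.transform import Rotation as R
def snap(n):
    s=manip.sense(); d=manip.snapshot(n)
    if n=='wrist':
        T=np.eye(4);T[:3,:3]=R.from_quat(s['tool_rot']).as_matrix();T[:3,3]=s['tcp_pos']
        d['E']=T@np.array(d['mount'])
    else: d['E']=np.array(d['extrinsics'])
    return d
def ray(d,u,v):
    f=240/np.tan(np.radians(d['fov_y'])/2)
    K=np.array([[f,0,d['cx']],[0,f,d['cy']],[0,0,1.]])
    p=cv2.undistortPoints(np.array([[[u,v]]],float),K,np.array([d['k1'],0,0,0.]))[0,0]
    return d['E'][:3,3], d['E'][:3,:3]@np.array([p[0],-p[1],-1])
def pt(d,u,v,z=None):   # depth point, or on plane z
    o,r=ray(d,u,v)
    if z is None: return o+r*np.median([x for x in d['z_map'][int(v)-1:int(v)+2,int(u)-1:int(u)+2].ravel() if x>0] or [0])
    return o+r*(z-o[2])/r[2]
def cloud(d):
    f=240/np.tan(np.radians(d['fov_y'])/2)
    K=np.array([[f,0,d['cx']],[0,f,d['cy']],[0,0,1.]])
    v,u=np.mgrid[0:480,0:640]
    p=cv2.undistortPoints(np.stack([u,v],-1).reshape(-1,1,2).astype(float),K,np.array([d['k1'],0,0,0.]))[:,0].reshape(480,640,2)
    c=np.stack([p[...,0],-p[...,1],-np.ones((480,640))],-1)*d['z_map'][...,None]
    return c@d['E'][:3,:3].T+d['E'][:3,3]
def tri(rs):
    A=np.zeros((3,3));b=np.zeros(3)
    for o,r in rs:
        r=r/np.linalg.norm(r);P=np.eye(3)-np.outer(r,r);A+=P;b+=P@o
    return np.linalg.solve(A,b)
def load(n): return pickle.load(open(n+'.pkl','rb'))
E
python3 - <<'E'
from h import *
for n in ('scene','side','wrist'):
    d=snap(n);pickle.dump(d,open(n+'.pkl','wb'));cv2.imwrite(f'pics/{n}0.png',d['image'][...,::-1])
    print(n,d['fov_y'],d['k1'],d['E'].round(3).tolist())
s=manip.sense();print(s['tool_rot'],s['t'],manip.finger_overhang)
E
```

```text
pics
scene 51.73443267960331 -0.05769776328167526 [[-0.536, -0.51, 0.672, 1.514], [0.844, -0.333, 0.42, 0.587], [0.01, 0.793, 0.61, 1.057], [0.0, 0.0, 0.0, 1.0]]
side 42.85011115977768 -0.007329113456377293 [[0.743, 0.422, -0.519, -0.327], [-0.669, 0.459, -0.585, -0.963], [-0.009, 0.781, 0.624, 1.203], [0.0, 0.0, 0.0, 1.0]]
wrist 68.68391778178136 0.02203488183269059 [[0.245, -0.929, -0.276, 0.084], [0.97, 0.234, 0.073, 0.624], [-0.003, -0.286, 0.958, 0.372], [0.0, 0.0, 0.0, 1.0]]
[ 1.23579239e-01  9.92334342e-01 -8.15570236e-04 -2.43577586e-04] 0.15 0.014
```

View pics/scene0.png

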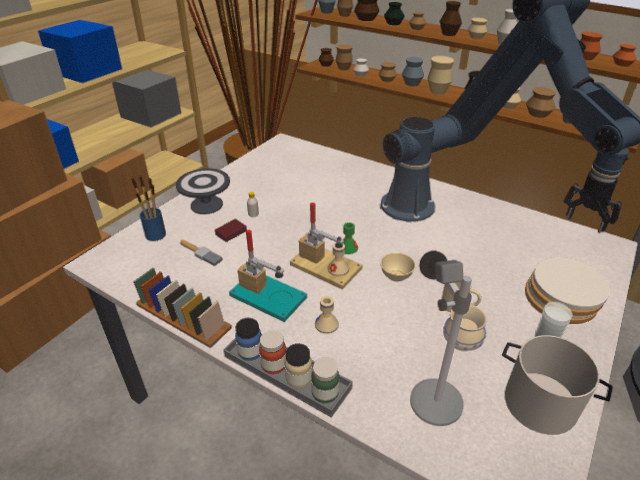

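View pics/side0.png

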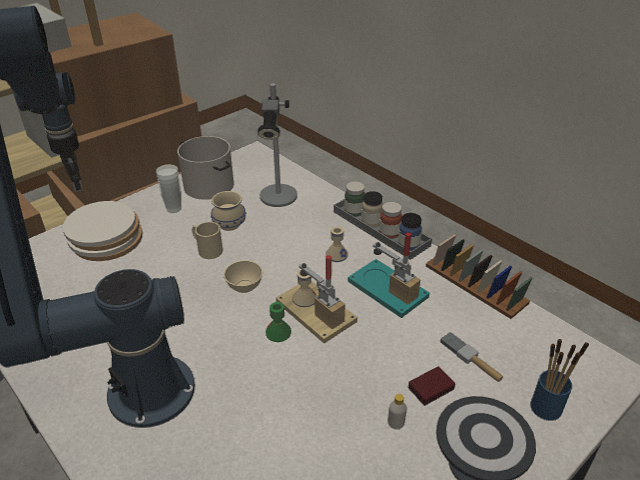

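The scene view shows the plywood jig at (327,263), with its red handle at (312,213) and the clamped candlestick at (340,258). The turquoise look-alike is at (268,293), the green look-alike at (349,238) and the blue-flower candlestick at (327,315). The bench camera is at (445,270) on its stand. In the side view the jig is at (317,305), its handle at (328,268) and the camera head at (270,115). The wooden jig and cream candlestick with a red flower fit the description, and I'll confirm them in a crop.

```bash
python3 - <<'E'
from h import *
a=load('scene');b=load('side')
c1=cv2.resize(a['image'][195:295,280:380],(400,400),interpolation=cv2.INTER_CUBIC)
c2=cv2.resize(b['image'][240:340,260:360],(400,400),interpolation=cv2.INTER_CUBIC)
cv2.imwrite('pics/jig.png',np.hstack([c1,c2])[...,::-1])
c1=cv2.resize(a['image'][240:320,410:490],(400,400),interpolation=cv2.INTER_CUBIC)
c2=cv2.resize(b['image'][75:155,235:315],(400,400),interpolation=cv2.INTER_CUBIC)
cv2.imwrite('pics/cam.png',np.hstack([c1,c2])[...,::-1])
for n,d,x0,y0,x1,y1 in (('scene',a,280,195,380,295),('side',b,260,240,360,340)):
    im=d['image'].astype(int);r,g,bl=im[...,0],im[...,1],im[...,2]
    m=((r>100)&(g<r*.35)&(bl<r*.4)).astype(np.uint8); m[:y0]=0;m[y1:]=0;m[:,:x0]=0;m[:,x1:]=0
    k,l,st,ce=cv2.connectedComponentsWithStats(m); P=cloud(d)
    for i in range(1,k):
        if st[i,4]>4:
            q=P[l==i];print(n,st[i].tolist(),ce[i].round(1),np.median(q,0).round(3),q[:,2].min().round(3),q[:,2].max().round(3))
            if st[i,3]>15:
                for zz in (0.17,0.19,.21,.225):
                    w=q[abs(q[:,2]-zz)<.008]; print('   ',zz,w.mean(0).round(3),len(w))
    # board points: height 15..21 mm & around
    Q=P[y0:y1,x0:x1].reshape(-1,3);w=(abs(Q[:,2]-.018)<.004)
    C=im[y0:y1,x0:x1].reshape(-1,3); w&=(C[:,2]<.75*C[:,0])
    rect=cv2.minAreaRect(Q[w][:,:2].astype(np.float32)*1000);print(n,'board',rect,w.sum(), cv2.boxPoints(rect).round().tolist())
E
```

```text
scene [311, 203, 4, 7, 16] [312.4 205.2] [ 0.477 -0.115  0.225] 0.209 0.229
scene [311, 210, 3, 11, 16] [312.6 215. ] [ 0.479 -0.114  0.189] 0.168 0.205
scene board ((438.249755859375, -64.71227264404297), (206.74966430664062, 203.00437927246094), 88.06537628173828) 850 [[333.0, -165.0], [536.0, -171.0], [543.0, 35.0], [340.0, 42.0]]
side board ((526.32568359375, -28.332275390625), (357.3087158203125, 229.14715576171875), 38.740909576416016) 1017 [[315.0, -51.0], [459.0, -229.0], [737.0, -6.0], [594.0, 173.0]]
```

View pics/jig.png

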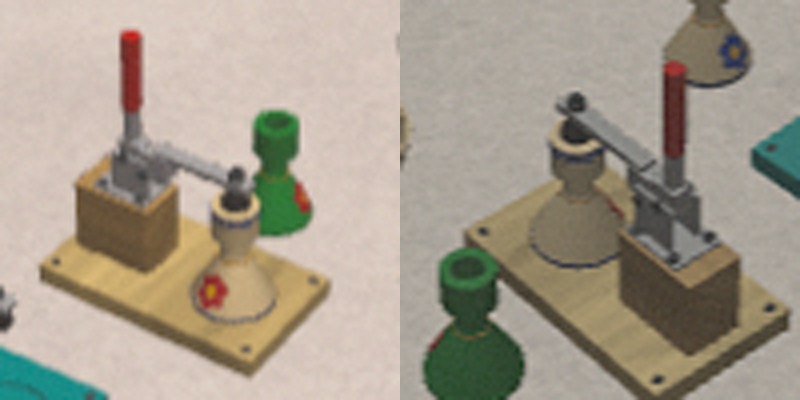

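View pics/cam.png

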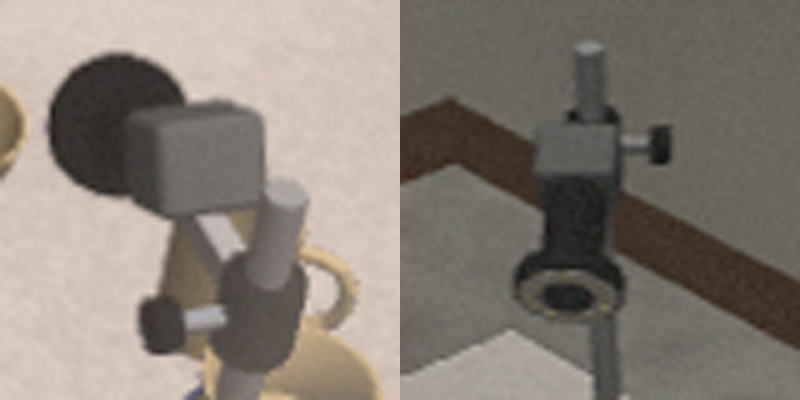

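The crop confirms the cream candlestick with the red flower at (211,291) in the left half, standing in the plywood jig under the closed clamp. The right half shows the ring light facing the side camera at (168,290).

```bash
python3 - <<'E'
from h import *
a=load('scene');b=load('side')
J=lambda u,v:(280+u/4-.375,195+v/4-.375); K=lambda u,v:(260+u/4-.375,240+v/4-.375)
C=lambda u,v:(410+u/5-.4,240+v/5-.4); D=lambda u,v:(235+u/5-.4,75+v/5-.4)
print('screws scene',[pt(a,*J(*p),.018).round(4)[:2].tolist() for p in((56,262),(247,350),(313,281))])
print('screws side',[pt(b,*K(*p),.018).round(4)[:2].tolist() for p in((83,231),(368,308),(257,380))])
print('corners scene',[pt(a,*J(*p),.018).round(4)[:2].tolist() for p in((41,266),(248,363),(329,283))])
print('corners side',[pt(b,*K(*p),.018).round(4)[:2].tolist() for p in((66,232),(388,314),(255,391))])
T=lambda p,q:tri([ray(a,*p),ray(b,*q)]).round(4)
print('handle end',T(J(131,34),K(275,67)),'cup top',T(J(236,206),K(177,150)),'spindle top',T(J(236,172),K(175,100)))
print('cup scene/side on z=.109',pt(a,*J(236,204),.109).round(4),pt(b,*K(178,148),.109).round(4))
print('flower',pt(a,*J(211,291)).round(4),pt(a,*J(211,291),.035).round(4))
print('foot c',pt(a,437,401,.01).round(3),pt(b,278,194.5,.01).round(3),'col top',T(C(285,188),D(190,47)),pt(a,*C(285,188),.414).round(3),pt(b,*D(190,47),.414).round(3))
print('ring',T(C(118,125),D(168,290)))
P=cloud(b);im=b['image'].astype(int)
v,u=np.mgrid[0:480,0:640]
rr=np.hypot((u-268.2),(v-132.6)*1.5)
q=P[(rr<11)]; zm=np.linalg.norm(q-b['E'][:3,3],axis=1); q=q[abs(zm-np.median(zm))<.05];c=np.median(q,0)
for _ in range(4):
    n=np.linalg.svd(q-q.mean(0))[2][2];e=(q-q.mean(0))@n; q=q[abs(e)<.006]
print('ring plane',q.mean(0).round(4),c.round(4),n.round(3),len(q),e.std())
E
```

```text
screws scene [[0.5241, -0.1605], [0.5297, 0.0247], [0.4304, 0.0269]]
screws side [[0.4286, 0.0244], [0.5224, -0.163], [0.4228, -0.1605]]
corners scene [[0.5349, -0.1678], [0.5418, 0.033], [0.4255, 0.039]]
corners side [[0.4192, 0.0316], [0.5284, -0.1761], [0.4153, -0.1667]]
handle end [ 0.4756 -0.118   0.2285] cup top [ 0.4724 -0.0246  0.1002] spindle top [ 0.4773 -0.0207  0.1388]
cup scene/side on z=.109 [ 0.4782 -0.0191  0.109 ] [ 0.4687 -0.0327  0.109 ]
flower [ 0.5009 -0.0264  0.0333] [ 0.5025 -0.0254  0.035 ]
foot c [0.763 0.441 0.01 ] [0.756 0.433 0.01 ] col top [0.7605 0.4371 0.4145] [0.76  0.437 0.414] [0.761 0.437 0.414]
ring [0.6566 0.3367 0.3256]
ring plane [0.6518 0.3287 0.3298] [0.6516 0.3271 0.3331] [0.616 0.608 0.501] 207 0.0026162448341055257
```

Measured, with checks:
- **Jig:** origin is about (0.478, -0.0205), yaw -2°. The handle end triangulates to (0.4756, -0.118, 0.2285), matching the stated geometry.
- **Flower bearing:** about -11°, at a radius of 25 mm, as stated.
- **Camera glass:** about (0.654, 0.3315, 0.328), looking along (-0.616, -0.609, -0.50). It is 150 mm from the column, as stated.

I'll move to a point above the handle, on the candlestick side.

Call:
drive_tool:
  plan:
    - [-0.024,-0.029,-0.006,0,0,0,-1]
    - [-0.024,-0.029,-0.006,0,0,0,-1]
    - [-0.024,-0.029,-0.006,0,0,0,-1]
    - [-0.024,-0.029,-0.006,0,0,0,-1]
    - [-0.024,-0.029,-0.006,0,0,0,-1]
    - [-0.024,-0.029,-0.006,0,0,0,-1]
    - [-0.024,-0.029,-0.006,0,0,0,-1]
    - [-0.024,-0.029,-0.006,0,0,0,-1]
    - [-0.024,-0.029,-0.006,0,0,0,-1]
    - [-0.024,-0.029,-0.006,0,0,0,-1]

```text
t: 1.15
tcp_pos: [0.315, 0.2644, 0.3055]
tool_rot: [0.123, 0.992, -0.0, -0.0]
force: [0.5, 0.2, 0.0]
finger_gap: 0.0
gripper_force: 0.0
```

Call:
drive_tool:
  plan:
    - [-0.024,-0.029,0,0,0,0,-1]
    - [-0.024,-0.029,0,0,0,0,-1]
    - [-0.024,-0.029,0,0,0,0,-1]
    - [-0.024,-0.029,0,0,0,0,-1]
    - [-0.024,-0.029,0,0,0,0,-1]
    - [-0.024,-0.029,0,0,0,0,-1]
    - [-0.024,-0.029,0,0,0,0,-1]
    - [-0.024,-0.029,0,0,0,0,-1]
    - [-0.024,-0.029,0,0,0,0,-1]
    - [-0.024,-0.029,0,0,0,0,-1]

```text
t: 2.15
tcp_pos: [0.4765, -0.0756, 0.3051]
tool_rot: [0.124, 0.992, 0.0, -0.0]
force: [0.6, 0.5, 1.0]
finger_gap: -0.001
gripper_force: 0.0
```

Call:
drive_tool:
  plan:
    - [0,0,0,0,0,7.8,-1]
    - [0,0,0,0,0,7.8,-1]
    - [0,0,0,0,0,7.8,-1]
    - [0,0,0,0,0,7.8,-1]
    - [0,0,0,0,0,7.8,-1]
    - [0,0,0,0,0,7.8,-1]
    - [0,0,0,0,0,7.8,-1]
    - [0,0,0,0,0,7.8,-1]
    - [0,0,0,0,0,7.8,-1]
    - [0,0,0,0,0,7.8,-1]

```text
t: 3.15
tcp_pos: [0.4761, -0.074, 0.3051]
tool_rot: [0.722, 0.691, -0.0, -0.0]
force: [0.1, 0.0, -0.4]
finger_gap: 0.002
gripper_force: 0.0
```

Call:
drive_tool:
  plan:
    - [-0.002,0,0.022,0,0,0,-1]
    - [-0.002,0,0.022,0,0,0,-1]
    - [-0.002,0,0.021,0,0,0,-1]
    - [-0.002,0,0.021,0,0,0,-1]
    - [-0.004,0,0,0,0,0,-1]
    - [-0.006,0,0,0,0,0,-1]
    - [-0.0075,0,0,0,0,0,-1]
    - [-0.0065,0,0,0,0,0,-1]
    - [-0.0065,0,0.001,0,0,0,-1]
    - [-0.0065,0,0.001,0,0,0,-1]

```text
t: 4.15
tcp_pos: [0.475, -0.1192, 0.2183]
tool_rot: [0.721, 0.693, 0.001, 0.0]
force: [-0.1, 4.0, 5.4]
finger_gap: 0.002
gripper_force: 2.7
```

Call:
drive_tool:
  plan:
    - [-0.006,0,0.001,0,0,0,-1]
    - [-0.006,0,0.002,0,0,0,-1]
    - [-0.006,0,0.002,0,0,0,-1]
    - [-0.006,0,0.0025,0,0,0,-1]
    - [-0.006,0,0.003,0,0,0,-1]
    - [-0.005,0,0.0035,0,0,0,-1]
    - [-0.005,0,0.004,0,0,0,-1]
    - [-0.005,0,0.004,0,0,0,-1]
    - [-0.005,0,0.004,0,0,0,-1]
    - [0,0,0,0,0,0,-1]

```text
t: 5.15
tcp_pos: [0.4729, -0.1706, 0.1909]
tool_rot: [0.721, 0.693, -0.0, 0.001]
force: [-0.0, -0.2, 1.4]
finger_gap: -0.003
gripper_force: 0.1
```

Call:
drive_tool:
  plan:
    - [-0.004,0,0.005,0,0,0,-1]
    - [-0.004,0,0.005,0,0,0,-1]
    - [-0.004,0,0.005,0,0,0,-1]
    - [-0.003,0,0.005,0,0,0,-1]
    - [-0.002,0,0.003,0,0,0,-1]
    - [0,0,0,0,0,0,-1]

```text
t: 5.75
tcp_pos: [0.4724, -0.1856, 0.1693]
tool_rot: [0.721, 0.693, 0.001, -0.0]
force: [-0.2, 4.7, 14.0]
finger_gap: 0.004
gripper_force: 7.2
```

```bash
python3 - <<'E'
from h import *
a=snap('scene');b=snap('side');pickle.dump(a,open('scene1.pkl','wb'));pickle.dump(b,open('side1.pkl','wb'))
c1=cv2.resize(a['image'][165:295,260:390],(400,400),interpolation=cv2.INTER_CUBIC)
c2=cv2.resize(b['image'][220:350,250:380],(400,400),interpolation=cv2.INTER_CUBIC)
cv2.imwrite('pics/open.png',np.hstack([c1,c2])[...,::-1])
print(manip.sense()['force'])
E
```

```text
[-1.23747148  3.87239072 13.37227272]
```

View pics/open.png

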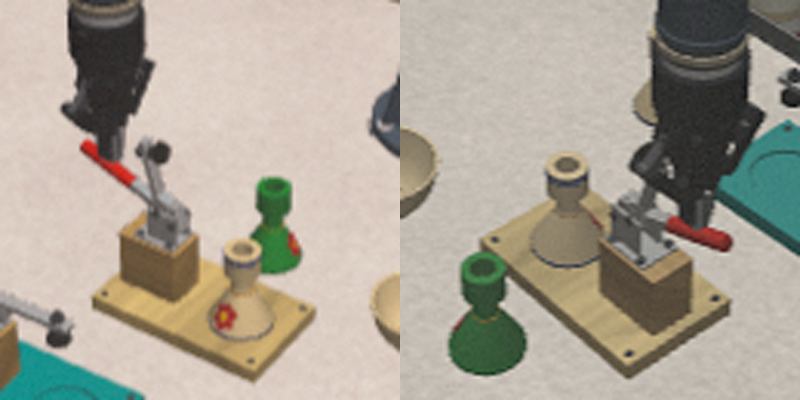

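The handle is thrown back against its stop, with 13 N of resistance. The clamp arm stands up, leaning back, and the candlestick is still in its seat with its cup top visible at (243,246) left and (167,160) right. I'll back off upward and triangulate the cup.

Call:
drive_tool:
  plan:
    - [0,0,-0.01,0,0,0,-1]
    - [0,0,-0.03,0,0,0,-1]
    - [0,0,-0.04,0,0,0,-1]
    - [0,0,-0.04,0,0,0,-1]
    - [0,0,-0.04,0,0,0,1]
    - [0.03,0,0,0,0,0,1]
    - [0.03,0,0,0,0,0,1]
    - [0.03,0,0,0,0,0,1]
    - [0,0,0,0,0,0,1]
    - [0,0,0,0,0,0,1]

```text
t: 6.85
tcp_pos: [0.4751, -0.096, 0.3279]
tool_rot: [0.72, 0.694, -0.001, -0.0]
force: [-0.8, -0.9, 0.2]
finger_gap: 0.997
gripper_force: 0.0
```

```bash
python3 - <<'E'
from h import *
a=load('scene1');b=load('side1');s=400/130
J=lambda u,v:(260+u/s-.34,165+v/s-.34);K=lambda u,v:(250+u/s-.34,220+v/s-.34)
print('cup top',tri([ray(a,*J(243,246)),ray(b,*K(167,160))]).round(4),pt(a,*J(243,246),.109).round(4),pt(b,*K(167,160),.109).round(4))
for d,box in ((a,(60,75,88,120)),):
    im=a['image'].astype(int);r,g,bl=[im[...,i] for i in range(3)]
    m=(r>90)&(g<r*.5)&(bl<r*.5);yy,xx=np.mgrid[0:480,0:640]
    m&=(xx>320)&(xx<346)&(yy>250)&(yy<285)
    u,v=xx[m].mean(),yy[m].mean();print(u,v,m.sum());p=pt(a,u,v,.035);print('flower',p.round(4))
w=snap('wrist');pickle.dump(w,open('wrist1.pkl','wb'));cv2.imwrite('pics/w1.png',w['image'][...,::-1]);S=manip.sense();print(S['tcp_pos'],S['tool_rot'])
a=snap('scene');im=a['image'].astype(int);P=cloud(a);r,g,bl=[im[...,i] for i in range(3)]
m=(r>100)&(g<r*.35)&(bl<r*.4);m[:, :280]=0;m[:,325:]=0;m[:195]=0;m[235:]=0;q=P[m];print('handle pts',len(q)); print(q[q[:,1].argsort()][[0,len(q)//2,-1]].round(3) if len(q) else '')
E
```

```text
cup top [ 0.4786 -0.0198  0.1127] [ 0.4739 -0.0218  0.109 ] [ 0.4817 -0.0173  0.109 ]
332.7692307692308 267.1923076923077 26
flower [ 0.5011 -0.0248  0.035 ]
[ 0.47536881 -0.09656696  0.32800826] [ 7.20375895e-01  6.93583648e-01 -5.41025746e-04  2.09481347e-05]
handle pts 69
[[ 0.476 -0.215  0.156]
 [ 0.479 -0.186  0.145]
 [ 1.514  0.587  1.057]]
```

View pics/w1.png

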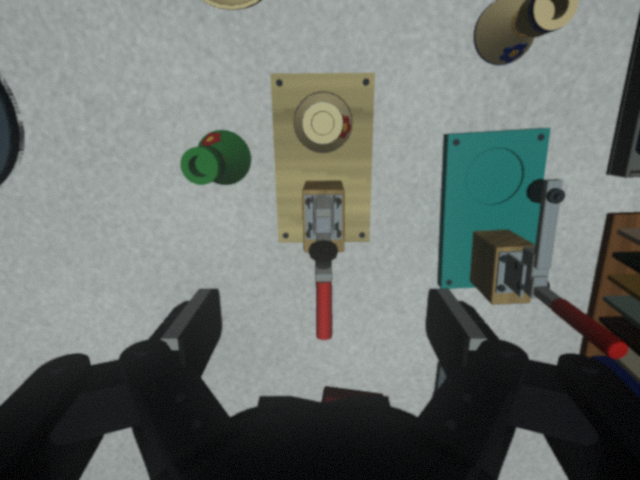

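The wrist view shows the cup at (322,122), with the flower to its right at (346,126). The clamp is open and the handle end lies at about (0.476, -0.215, 0.156). The green look-alike is at (218,158).

```bash
python3 - <<'E'
from h import *
w=load('wrist1');a=load('scene1');b=load('side1');s=400/130
J=lambda u,v:(260+u/s-.34,165+v/s-.34);K=lambda u,v:(250+u/s-.34,220+v/s-.34)
print('cup wrist',pt(w,322,122,.109).round(4),'tri3',tri([ray(w,322,122),ray(a,*J(243,246)),ray(b,*K(167,160))]).round(4))
print('flower w',pt(w,345.5,126.5,.035).round(4),'tri',tri([ray(w,345.5,126.5),ray(a,332.8,267.2)]).round(4))
print('green top',pt(w,199,166,.095).round(4),'seat rect corners',[pt(w,*p,.018).round(4)[:2].tolist() for p in((279,82),(366,82),(285,235),(362,235))])
E
```

```text
cup wrist [ 0.4773 -0.0215  0.109 ] tri3 [ 0.4778 -0.0206  0.1128]
flower w [ 0.5037 -0.0272  0.035 ] tri [ 0.5028 -0.0257  0.0359]
green top [ 0.3508 -0.0598  0.095 ] seat rect corners [[0.429, 0.0244], [0.5291, 0.0207], [0.4232, -0.1606], [0.5238, -0.1642]]
```

Call:
drive_tool:
  plan:
    - [0.038,0,0,0,0,0,1]
    - [0.037,0,0,0,0,0,1]
    - [0,0,0.045,0,0,0,1]
    - [0,0,0.045,0,0,0,1]
    - [0,0,0.045,0,0,0,1]
    - [0,0,0.04,0,0,0,1]
    - [0,0,0.03,0,0,0,1]
    - [0,0,0.02,0,0,0,1]
    - [0,0,0.014,0,0,0,1]
    - [0,0,0,0,0,0,1]

```text
t: 7.95
tcp_pos: [0.4775, -0.0221, 0.0872]
tool_rot: [0.721, 0.693, -0.001, -0.002]
force: [-0.4, -0.3, -0.5]
finger_gap: 1.003
gripper_force: 0.0
```

Call:
drive_tool:
  plan:
    - [0,0,0,0,0,0,-1]
    - [0,0,0,0,0,0,-1]
    - [0,0,0,0,0,0,-1]
    - [0,0,0,0,0,0,-1]
    - [0,0,0,0,0,0,-1]
    - [0,0,0,0,0,0,-1]
    - [0,0,0,0,0,0,-1]
  newtons: 40

```text
t: 8.65
tcp_pos: [0.4786, -0.0213, 0.0902]
tool_rot: [0.72, 0.694, 0.0, 0.001]
force: [-0.9, -0.3, 7.0]
finger_gap: 0.433
gripper_force: 39.9
```

Call:
drive_tool:
  plan:
    - [0,0,-0.008,0,0,0,-1]
    - [0,0,-0.015,0,0,0,-1]
    - [0,0,-0.02,0,0,0,-1]
    - [0,0,-0.025,0,0,0,-1]
    - [0,0,-0.025,0,0,0,-1]
    - [0,0,-0.025,0,0,0,-1]
    - [0,0,-0.025,0,0,0,-1]
    - [0,0,-0.025,0,0,0,-1]
    - [0,0,-0.017,0,0,0,-1]
    - [0,0,-0.008,0,0,0,-1]

```text
t: 9.65
tcp_pos: [0.4788, -0.0211, 0.2841]
tool_rot: [0.72, 0.694, 0.001, 0.001]
force: [-0.5, -0.6, -2.1]
finger_gap: 0.436
gripper_force: 40.6
```

Call:
drive_tool:
  plan:
    - [0.008,0.001,0,0,0,0,-1]
    - [0.018,0.002,0,0,0,0,-1]
    - [0.026,0.0035,0,0,0,0,-1]
    - [0.03,0.004,0,0,0,0,-1]
    - [0.03,0.004,0,0,0,0,-1]
    - [0.03,0.004,0,0,0,0,-1]
    - [0.03,0.004,0,0,0,0,-1]
    - [0.024,0.0025,0,0,0,0,-1]
    - [0.014,0.002,0,0,0,0,-1]
    - [0.005,0,0,0,0,0,-1]

```text
t: 10.65
tcp_pos: [0.513, 0.194, 0.281]
tool_rot: [0.72, 0.694, -0.001, -0.001]
force: [-0.0, -1.1, -1.4]
finger_gap: 0.436
gripper_force: 40.6
```

Call:
drive_tool:
  plan:
    - [0,0,0,0,0,-4,-1]
    - [0,0,0,0,0,-7,-1]
    - [0,0,0,0,0,-8,-1]
    - [0,0,0,0,0,-8,-1]
    - [0,0,0,0,0,-8,-1]
    - [0,0,0,0,0,-8,-1]
    - [0,0,0,0,0,-7,-1]
    - [0,0,0,0,0,-4,-1]
    - [0,0,0,0,0,-2,-1]
    - [0,0,0,0,0,0,-1]

```text
t: 11.65
tcp_pos: [0.5132, 0.1917, 0.2818]
tool_rot: [0.311, 0.95, -0.001, -0.001]
force: [-0.5, -0.2, -1.8]
finger_gap: 0.435
gripper_force: 40.6
```

```bash
python3 - <<'E'
from h import *
a=snap('scene');b=snap('side');pickle.dump(a,open('scene2.pkl','wb'));pickle.dump(b,open('side2.pkl','wb'))
c1=cv2.resize(a['image'][170:300,340:470],(400,400),interpolation=cv2.INTER_CUBIC)
c2=cv2.resize(b['image'][100:230,220:350],(400,400),interpolation=cv2.INTER_CUBIC)
cv2.imwrite('pics/show.png',np.hstack([c1,c2])[...,::-1])
S=manip.sense();print(S['force'],S['tcp_pos'],R.from_quat(S['tool_rot']).as_matrix().round(3).tolist())
E
```

```text
[-0.17572243  0.20518856 -1.58258351] [0.5133491  0.19195587 0.28195594] [[-0.806, 0.592, -0.001], [0.592, 0.806, -0.0], [0.001, -0.001, -1.0]]
```

View pics/show.png

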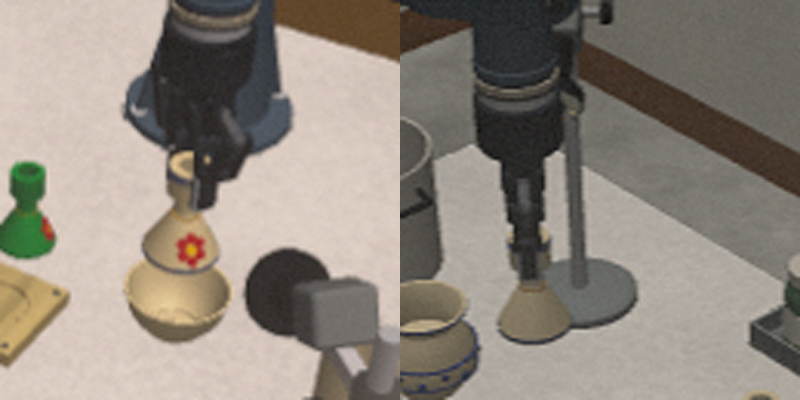

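The candlestick hangs upright in the gripper. The flower, at (191,250) in the left half, is in plain view and turned toward the bench camera. I'll check its position in the camera frame.

```bash
python3 - <<'E'
from h import *
a=load('scene2');b=load('side2');s=400/130
im=a['image'].astype(int);r,g,bl=[im[...,i] for i in range(3)];yy,xx=np.mgrid[0:480,0:640]
m=(r>90)&(g<r*.5)&(bl<r*.5)&(abs(xx-401.7)<8)&(abs(yy-251)<9)
u,v=xx[m].mean(),yy[m].mean();print(u,v,m.sum())
d=np.array([-.711,-.703]);X=np.array([*(d*.866),-.5]);Y=np.array([.703,-.711,0]);Z=np.cross(X,Y)
G=np.array([.654,.3315,.328])
c=np.array([.5133,.192])
Q=cloud(a)[m];print('depth median',np.median(Q,0).round(4))
o,ry=ray(a,u,v)
# ray meets cylinder r=25.5 about the held axis
A=ry[:2]@ry[:2];B=2*ry[:2]@(o[:2]-c);C=(o[:2]-c)@(o[:2]-c)-.0255**2
t=(-B-np.sqrt(B*B-4*A*C))/2/A;p=o+t*ry
print('cyl',p.round(4),'bearing',np.degrees(np.arctan2(*(p[:2]-c)[::-1])))
for q in (p,np.array([*(c-.0255*d),.228])): print('in cam frame',np.array([X,Y,Z])@(q-G))
# foot underside from depth of both views
for n in (a,b):
    P=cloud(n).reshape(-1,3);k=(np.hypot(*(P[:,:2]-c).T)<.04)&(P[:,2]>.15)&(P[:,2]<.25);print('low z',np.percentile(P[k,2],[1,3]).round(3),k.sum())
E
```

```text
401.4130434782609 250.7391304347826 46
depth median [0.5333 0.2082 0.2254]
cyl [0.5329 0.2083 0.2261] bearing 39.644777804916494
in cam frame [ 0.20053838  0.00250834 -0.00190809]
in cam frame [ 0.19948293  0.0002724  -0.00027008]
low z [0.205 0.207] 386
low z [0.207 0.209] 342
```

Call:
drive_tool:
  plan:
    - [0,0,0,0,0,-1,-1]
    - [0,0,0,0,0,-1.5,-1]
    - [0,0,0,0,0,0,-1]
    - [0,0,0,0,0,0,-1]
    - [0,0,0,0,0,0,-1]
    - [0,0,0,0,0,0,-1]
    - [0,0,0,0,0,0,-1]
    - [0,0,0,0,0,0,-1]

```text
t: 12.55
tcp_pos: [0.5136, 0.1927, 0.2823]
tool_rot: [0.29, 0.957, -0.0, 0.0]
force: [0.5, 0.1, -1.0]
finger_gap: 0.435
gripper_force: 40.6
```

```bash
python3 -c "
from station import manip
s=manip.sense();print(abs(s['qd']).max() if hasattr(s['qd'],'max') else s['qd'],s['gripper_force'],s['t']);print(manip.sign_off())"
```

```text
0.0018349242215594582 40.56902825832367 12.55
the job is handed in; nothing more can be done
None
```

I handed the job in with the clamp fully open and the candlestick held upright and still; by my last measurement the flower was about 200 mm from the lens, within 3 mm of its axis and about 5° off facing it (I then turned it 2.5° closer), but the judge's verdict was not shown.

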